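# Send the toy leg to the lens station and hold it up level

## Task

On the toy-model bench, push the carrier along its rail until it clicks into the station that has the round lens. Then draw the thick toy leg (not the thin forearm with the ball fist) out of its leaning nest, lift it well clear, about 25 cm above the bench, and turn it so that it lies level in the air. Finish while holding it there, still, with the carrier left in that station, the forearm left in its nest and everything else on the bench left where it stands.

Things in the scene. Friction and masses are not known exactly. Their poses are not given: they have to be found in the camera images.
- rail: Aluminium rail fixed on the bench, 540 mm long (along its y), 70 wide, its top 22 mm above the bench, with 30 mm high end blocks at y = +-275 mm. Origin: centre of its underside; y runs along the rail, z up, x across it, away from the robot.
- carrier (a joint): Slide of the carrier along the rail's +y, in m, 0 in the middle of the rail (where it starts), limits +-0.13. Sliding takes about 2 N. On each station a spring ball clicks between two pins at the middle of the carrier's far edge: entering or leaving a station takes about 10 N over a few mm; the detent keeps the carrier within about 1 mm.
- carrier_mid (a point): Centre of the carrier plate's top face, 36 mm above the bench. The carrier is an aluminium plate 86 mm (rail x) by 270 mm (rail y) by 14 mm, with a push plate standing at each end and two identical grey nests on top, one holding the leg, the other the forearm, either way round.
- push_left (a point): Centre of the outer face of the carrier's end plate at rail +y, 54 mm above the bench. The plate is upright, 64 mm wide along rail x, 8 thick, its top 86 mm above the bench. Press here to push the carrier towards rail -y (with closed fingertips lowered beyond the carrier's end, over the rail).
- push_right (a point): The same on the end plate at rail -y: press here to push the carrier towards rail +y.
- nest_left (a point): Centre of the floor of the nest at rail y +60 mm on the carrier. Square well, 26 mm wide inside, 42 deep along its axis, which leans 40 degrees from vertical with the top towards the robot (rail -x); rim up to 96 mm above the bench. A rib 18 mm wide on its robot side backs the limb up to 85 mm along the axis, 109 mm above the bench.
- nest_right (a point): Centre of the floor of the nest at rail y -60 mm on the carrier. Square well, 26 mm wide inside, 42 deep along its axis, which leans 40 degrees from vertical with the top towards the robot (rail -x); rim up to 96 mm above the bench. A rib 18 mm wide on its robot side backs the limb up to 85 mm along the axis, 109 mm above the bench.
- lens_station: The wanted station: grey block 40 x 40 x 46 mm behind the rail (85 mm to its +x side), with a black-rimmed round lens, 68 mm across, on a short stem, top 112 mm above the bench. Origin: on the bench under the block, axes as the rail's. The carrier is in it when carrier_mid has y = 0 in this frame. It is 90 to 115 mm along the rail to either side of the carrier's start.
- dryer_station: The other station: same block with a rectangular steel heater head, 64 x 50 mm, in place of the lens. Origin and axes as for the lens station. Not wanted.
- leg: Toy robot's lower leg, loose, about 0.16 kg, 131 mm long: grey square ankle stub 24 x 24 x 46 mm (in the nest), white shin 38 mm deep (its x, -12 to +26) by 30 wide (its y), round white knee 38 mm across, 30 wide. Origin: centre of the stub's end face; z along the leg to the knee, y along the rail. Starts leaning 40 degrees with the nest; its stub is out after 45 mm of drawing along +z.
- leg_grip (a point): Middle of the leg's shin, 92 mm along its z, 7 mm along its x: a good place to pinch it, from above, across its 30 mm width (its y).
- forearm: Bystander in the other nest: slim toy forearm, 117 mm long, the same grey stub, a white rod 24 mm across and a ball fist 34 mm across. Origin and z as for the leg.
- head: Bystander: white toy head 68 mm across, 74 high, at the left. Origin: centre of its underside.
- glue: Bystander: white glue bottle, 44 mm across, 110 high. Origin: centre of its underside.
- cup: Bystander: white cup, 68 mm across, 75 high. Origin: centre of its underside.
- driver: Bystander: screwdriver 170 mm long lying between robot and rail.
- torso: Bystander: white toy torso, 60 x 85 mm, 108 high, at the right. Origin: centre of its underside.
Not all that is in view belongs to the job. What is shaped like the leg but blue or pink is not meant.

How it is judged (in metres and radians):
On the way, in this order (a step that is already met when the one before it is completed fails the run):
1. the carrier stands in the lens station, the leg still in its nest (y of carrier_mid in the frame of lens_station between -0.004 and 0.004 m and height (world z) of leg below 0.07 m), for 0.2 s.
2. the leg is out of its nest, in the fingers (height (world z) of leg above 0.12 m and contact force between leg and the fingers above 1 N and contact force between leg and rail below 0.1 N), for 0.1 s.
3. the leg is level, well above the bench (angle between leg's own z axis and vertical between 1.27 and 1.87 rad and height (world z) of leg_grip above 0.19 m), for 0.2 s.
At the end, for the whole second after the job is handed in: Carrier within 4 mm of the lens station's centre; leg held by the fingers alone and still, its long axis within 17 degrees of level, shin centre more than 190 mm and ankle end more than 160 mm above the bench; forearm still in its nest on the carrier (all of step 3 and y of carrier_mid in the frame of lens_station between -0.004 and 0.004 m and height (world z) of leg above 0.16 m and contact force between leg and the fingers above 1 N and contact force between leg and rail below 0.1 N and linear speed of leg below 0.03 m/s and z of forearm in the frame of rail below 0.065 m and angle between forearm's own z axis and vertical between 0.55 and 0.85 rad and distance between forearm and carrier_mid below 0.075 m); the arm keeps its last pose, push and grip.
It fails at once if the forearm is lifted out of its nest (height (world z) of forearm above 0.075 m).
It fails at once if a bystander is shifted more than 30 mm (distance of any of head, glue, cup, driver, torso from where it was at the start of the episode above 0.03 m).
It also fails if it takes over 58 s, if anything falls off the work surface, if the arm or the gripper's body presses on something with over 40 N, if the wrist force passes 120 N, or if a joint passes its speed limit or range.

## Robot

A 6-joint arm with a two-finger parallel gripper is mounted at the origin on the work surface. World frame = base frame: x ahead of the robot, y to its left, z up, the work surface at z = 0. Lengths are in mm, angles in rad, forces in N, time in s.
With the tool pointing down it reaches from about 250 to 775 mm from the base axis. Payload 4 kg.
Tool frame: the origin (TCP) lies on the centre line of the jaws, within the pads' length; the fingertips stand 8 mm ahead of it and the grasp point (between the pads) lies 11 mm behind it; z points along the fingers, y is the line along which they close (so a half turn about z gives the same grasp; the last joint's range is limited). The gripper opens to 94 mm and grips with 3 to 60 N. Pads are 16 mm wide; open, the fingers measure 119 mm over their backs; the gripper's body (75 mm by 177 mm) begins 78 mm behind the grasp point.
Start: joints at [1.141, 0.087, 1.371, -0, 1.684, -0.103], TCP at [176.568, 520.906, 213.506] pointing down, gripper open.
Joint ranges: [-3.1, 3.1], [-0.76, 2.03], [0.27, 2.55], [-1.08, 4.22], [0.17, 2.65], [-2.57, 2.57]. Speed limits (rad/s): [2.79, 2.79, 3.14, 3.14, 3.14, 3.14].

## Interface

Orientations are given as a unit quaternion [w, x, y, z].
In Python, from station import bot gives the robot as it stands.
- The arm moves only by the tool step_arm, never from a script. Its argument "deltas" is text: rows parted by semicolons, each of 6 numbers parted by spaces: the shift along the world's x, y, z in cm, then the turn, a rotation vector about the world's x, y, z in rad. A call has 1 to 10 rows; each row is the pose to reach, as a shift and turn from the pose commanded when the call began; what a row does not reach only later rows make up. A row lasts 1/8 s, in which the tool goes at most 62.5 mm and 10.7 degrees, less where a joint would pass 70% of its speed; a pose out of reach is approached as far as the arm can. A call with a gripper value outside its range is refused whole. "hand" is the opening, from -1 (shut) to 1 (fully open), set as the call begins (left out, the last holds). The fingers move at their own pace and stop on an object; "squeeze" is the grip in N (left out, the last holds). Time passes only in rows, so rows that repeat a pose let the fingers close. It gives the time, the measured TCP pose, the force, the opening and the grip force at its end, in the units of the state.
- bot.sense(): the state, without advancing time (a new reading comes with each control period).
- bot.read_camera(name): name is "scene" or "top" or "wrist"; returns a dict with "frame" (400x640x3 uint8, red, green, blue), "range_z" (400x640 float32, mm along the optical axis (not along the pixel's ray), 0 where there is no reading), "camera_matrix" (3x3 intrinsics, pixels), "R" (3x3) and "t" (3): a world point X has camera coordinates R X + t; the wrist camera has in their place "tool_from_camera" (4x4, takes a point from camera to tool coordinates, whose origin is the TCP and whose axes are the flange's). Camera axes: x right, y down, z forward; pixel columns grow to the right and rows downward; lengths in mm; the calibration is good to about 2 mm. A picture is of the moment at which its call begins: read the wrist's pose just before it.
- bot.hand_in(): hands the job in; it is judged then, once.
The state is a dict: "t": time; "joints": joint angles; "qd": joint speeds; "tau": joint torques, N m; "eef_pos": TCP position; "tool_rot": TCP orientation; "wrist_force": force on the tool from outside, world axes, zero at the start; "moment": the same for the moment, N m; "finger_gap": finger opening in mm; "grasp_force": force on a finger pad.
Only numpy, scipy, OpenCV 4.12 (cv2) and the standard library are available. Lean on these libraries where they do the work, as an engineer would, in place of code of your own. Each camera call takes 0.05 s, during which the arm holds its last target. There are 200 camera calls.

## Working session

There is one attempt and no reset: what is moved stays moved. The work goes in short steps, Python scripts to look and compute and a tool call to move; the robot and the scene stay as the last step left them, time stands still between calls to the robot, and variables do not carry over. Pictures are saved under pics/ and viewed, at most 10 in all, crops included, and the job is handed in when it is done.

Besides the shell and the picture viewer there is one more tool, called after ">>>" as name(argument=value, ...), one argument or row to a line, values as JSON. step_arm: Moves the arm, as the interface text tells. Its arguments: {"type":"object","properties":{"deltas":{"type":"string"},"hand":{"type":"number"},"squeeze":{"type":"number"}},"required":["deltas"]}

```bash
mkdir -p pics; cat > h.py <<'E'
import numpy as np, cv2
from station import bot
def grab(n):
    s=bot.sense(); c=bot.read_camera(n); return s,c
def pts(c):
    z=c["range_z"]; K=c["camera_matrix"]; v,u=np.mgrid[:z.shape[0],:z.shape[1]]
    P=np.stack([(u-K[0,2])*z/K[0,0],(v-K[1,2])*z/K[1,1],z],-1)
    W=(P-c["t"])@c["R"]; W[z==0]=np.nan; return W
def save(c,n): cv2.imwrite("pics/"+n,cv2.cvtColor(c["frame"],cv2.COLOR_RGB2BGR))
E
python3 - <<'E'
from h import *
for n in("top","scene"):
    s,c=grab(n); save(c,n+"1.png"); np.savez(n+".npz",W=pts(c),**c)
    print(c["R"],c["t"])
print(s)
E
```

```text
[[ 0.01941836 -0.99945777  0.02659135]
 [-0.98458388 -0.02374001 -0.17329454]
 [ 0.17383185 -0.02281632 -0.984511  ]] [ -26.53760246  526.45944146 1294.56862367]
[[ 0.4353978   0.90018685 -0.00961176]
 [ 0.53928068 -0.26935599 -0.79788702]
 [-0.72083639  0.34221482 -0.60273039]] [-225.70555358 -180.8704683  1638.84245154]
{'t': 0.05, 'joints': array([ 1.14089348e+00,  8.79107607e-02,  1.37221360e+00,  4.84002379e-06,
        1.68359509e+00, -1.03113781e-01]), 'qd': array([-8.89079689e-04, -1.06171761e-03, -1.36828942e-03,  1.34718797e-03,
        8.94340737e-05,  4.27222520e-04]), 'tau': array([ 2.07754747e-03, -3.41540194e+01, -3.03593659e+01,  7.20444415e-02,
        3.05252429e-02, -1.11859179e-04]), 'eef_pos': array([176.34397126, 520.41394001, 212.34896044]), 'tool_rot': array([-2.82381677e-04,  1.62668100e-01,  9.86680272e-01, -1.02522367e-03]), 'wrist_force': array([-0.72086804, -0.05734065, -1.1650956 ]), 'moment': array([-0.02472148,  0.02969226,  0.04562785]), 'grasp_force': 0.0, 'finger_gap': 93.84589123480664}
```

View pics/top1.png

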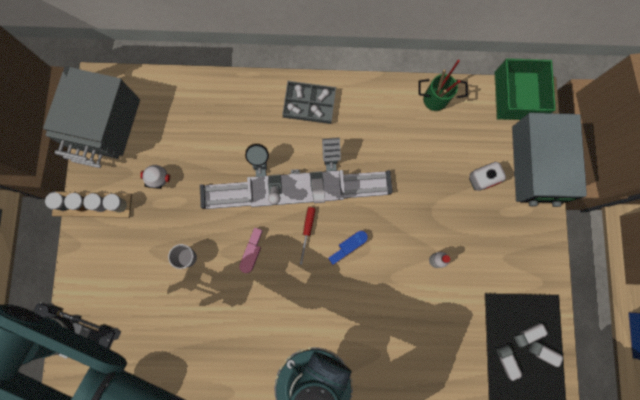

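View pics/scene1.png

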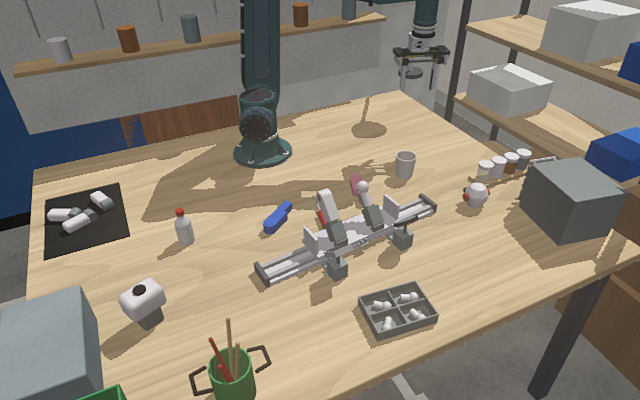

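The top view shows the rail from (203,195) to (392,182). The round lens is at (257,155), on robot left, and the steel heater head is at (332,150).

The two candidate limbs in the scene view are at (325,205), thick, and (363,187), slim with a ball. I'll enlarge them to confirm and locate the rail.

```bash
python3 - <<'E'
from h import *
a=cv2.imread("pics/scene1.png")[165:290,245:445]; b=cv2.imread("pics/top1.png")[135:215,195:400]
a=cv2.resize(a,(640,400),interpolation=3); b=cv2.resize(b,(640,200),interpolation=3)
cv2.imwrite("pics/crop1.png",np.vstack([a,b]))
T=np.load("top.npz"); W=T["W"]; S=np.load("scene.npz")["W"]
# rail: end blocks/ rail top from both clouds
for n,V in(("top",W),("scene",S)):
    for p in ((204,195),(391,182),(257,155),(332,150)) if n=="top" else ((262,272),(430,203),(336,268),(403,236)): print(n,p,V[p[1],p[0]].round(1))
    m=(V[...,2]>14)&(V[...,2]<40)&(V[...,0]>400)&(V[...,0]<700)&(abs(V[...,1]-50)<330)
    k,l,st,ce=cv2.connectedComponentsWithStats(m.astype(np.uint8)); i=1+st[1:,4].argmax(); q=V[l==i][:,:2].astype(np.float32)
    print(n,cv2.minAreaRect(q), q[:,1].min(),q[:,1].max())
E
```

```text
top (204, 195) [533.2 330.7  26.7]
top (391, 182) [ 591.9 -222.    -1.4]
top (257, 155) [639.5 173.7  93.4]
top (332, 150) [658.9 -37.7  96.9]
top ((562.3643798828125, 110.10627746582031), (102.76873779296875, 184.8942108154297), 6.494330406188965) 12.564618 198.68208
scene (262, 272) [ 594.5 -210.1   27.2]
scene (430, 203) [548.4 332.9  26.9]
scene (336, 268) [679.1 -46.9  44.6]
scene (403, 236) [655.7 163.7  47.7]
scene ((555.1604614257812, 180.2764892578125), (106.18425750732422, 330.9194030761719), 6.381969928741455) 19.012253 345.87305
```

View pics/crop1.png

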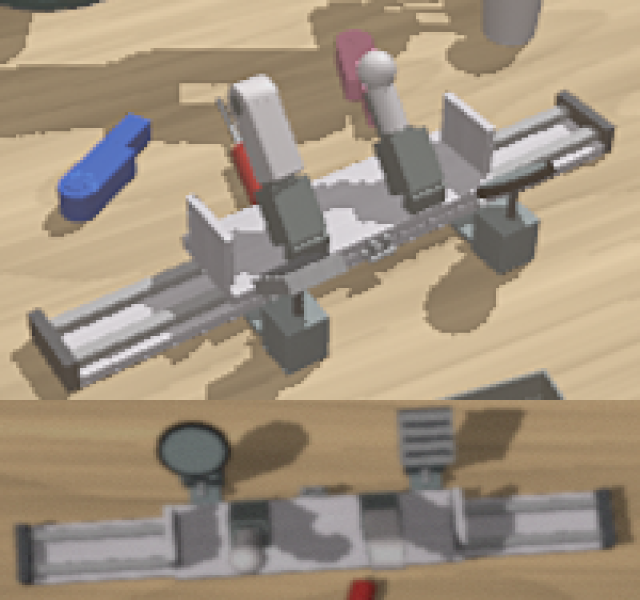

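The crop confirms it: the thick leg with the white shin is in the right (rail -y) nest, and the slim forearm with the ball is in the left nest. The lens is on the +y side, so I push from push_right towards +y. Next I refine the rail pose.

```bash
python3 - <<'E'
from h import *
T=np.load("top.npz"); S=np.load("scene.npz")
yaw=np.deg2rad(6.4)
for n,D in(("top",T),("scene",S)):
    V=D["W"]; g=D["frame"].max(-1)
    near=(abs(V[...,0]-565)<70)
    e=[]
    for y0 in(-213,333):
        m=near&(abs(V[...,1]-y0)<18)&(V[...,2]>24)&(V[...,2]<36)
        q=V[m]; e.append(q); print(n,"end",y0,len(q),q.min(0).round(),q.max(0).round(),cv2.minAreaRect(q[:,:2].astype(np.float32)))
    a,b=[np.array(cv2.minAreaRect(q[:,:2].astype(np.float32))[0]) for q in e]
    c=(a+b)/2; d=b-a; yaw=np.arctan2(-d[0],d[1]); print(n,"mid",c,"len",np.hypot(*d),"yaw",np.rad2deg(yaw))
    R=np.array([[np.cos(yaw),-np.sin(yaw)],[np.sin(yaw),np.cos(yaw)]])
    L=(V[...,:2]-c)@R  # rail coords
    for nm,m in (("plateR",(abs(L[...,1]+135)<25)&(abs(L[...,0])<45)&(V[...,2]>55)&(V[...,2]<90)),
                 ("plateL",(abs(L[...,1]-135)<25)&(abs(L[...,0])<45)&(V[...,2]>55)&(V[...,2]<90)),
                 ("stnL",(L[...,0]>50)&(L[...,0]<130)&(abs(L[...,1]-100)<40)&(abs(V[...,2]-46)<4)),
                 ("stnR",(L[...,0]>50)&(L[...,0]<130)&(abs(L[...,1]+100)<40)&(abs(V[...,2]-46)<4)),
                 ("lens",(L[...,0]>30)&(L[...,0]<160)&(abs(L[...,1]-100)<60)&(V[...,2]>85)&(V[...,2]<120)),
                 ("leg",(abs(L[...,0]+40)<90)&(abs(L[...,1]+60)<35)&(V[...,2]>100)),
                 ("fore",(abs(L[...,0]+40)<90)&(abs(L[...,1]-60)<35)&(V[...,2]>100))):
        q=np.c_[L[m],V[m][:,2]]
        if len(q): print(nm,len(q),np.percentile(q,[3,50,97],axis=0).round(1).tolist())
E
```

```text
top end -213 106 [ 553. -220.   24.] [ 621. -196.   36.] ((586.572998046875, -204.9688720703125), (68.39250946044922, 22.550594329833984), 6.004716873168945)
top end 333 124 [497. 315.  24.] [566. 346.  36.] ((532.2136840820312, 329.0834655761719), (69.17448425292969, 26.989652633666992), 5.958931922912598)
top mid [559.39334106  62.05729675] len 536.8117308334487 yaw 5.811920107771192
plateR 71 [[-30.7, -133.4, 60.5], [-2.9, -128.3, 85.7], [31.5, -125.4, 89.8]]
plateL 87 [[-31.6, 128.0, 60.7], [-0.5, 130.4, 85.0], [31.0, 136.1, 89.5]]
stnL 22 [[65.6, 85.8, 42.3], [72.7, 99.5, 44.9], [77.3, 122.0, 48.6]]
stnR 13 [[70.6, -124.1, 42.6], [72.4, -107.2, 46.2], [73.8, -90.6, 49.4]]
lens 315 [[83.3, 74.3, 85.8], [100.9, 104.0, 97.2], [119.0, 135.1, 110.9]]
leg 278 [[-64.8, -72.8, 111.1], [-36.5, -58.8, 151.8], [4.9, -44.0, 162.6]]
fore 161 [[-55.9, 46.6, 102.0], [-40.4, 60.2, 140.7], [-9.1, 75.6, 151.3]]
scene end -213 122 [ 554. -221.   24.] [ 623. -196.   34.] ((588.197509765625, -206.36474609375), (70.29940795898438, 22.698354721069336), 5.845702171325684)
scene end 333 91 [497. 315.  24.] [568. 344.  35.] ((532.045166015625, 331.9126281738281), (28.672855377197266, 70.31613159179688), 84.47015380859375)
scene mid [560.12133789  62.77394104] len 541.198316106967 yaw 5.95547478920643
plateR 182 [[-30.1, -136.5, 56.8], [6.6, -135.1, 76.4], [31.6, -128.1, 89.0]]
plateL 190 [[-28.8, 124.6, 56.1], [2.7, 127.0, 75.6], [31.3, 133.1, 88.0]]
stnL 148 [[72.1, 83.3, 42.6], [95.8, 98.8, 46.8], [111.3, 120.4, 49.4]]
stnR 170 [[71.7, -128.9, 42.7], [96.6, -114.2, 46.7], [110.4, -91.2, 49.4]]
lens 128 [[85.0, 69.6, 86.3], [108.9, 92.5, 102.6], [121.0, 130.1, 111.3]]
leg 485 [[-56.5, -76.8, 104.3], [-23.8, -67.6, 134.2], [5.4, -47.7, 161.6]]
fore 224 [[-49.5, 43.2, 101.1], [-29.3, 53.1, 125.2], [-12.1, 68.8, 147.2]]
```

>>> step_arm(
  deltas="3.3 -5.2 0 0 0 -0.1; 6.6 -10.4 0 0 0 -0.2; 10 -15.6 0 0 0 -0.3; 13.4 -20.7 0 0 0 -0.4; 16.7 -25.9 0 0 0 -0.5; 20 -31.1 0 0 0 -0.6; 23.4 -36.3 0 0 0 -0.7; 26.7 -41.5 0 0 0 -0.8; 30 -46.7 0 0 0 -0.9; 33.4 -51.8 0 0 0 -1.0",
  hand=-1,
  squeeze=20,
)

```text
t: 1.35
eef_pos: [511.1, 1.0, 213.1]
tool_rot: [-0.0, 0.617, 0.787, 0.0]
wrist_force: [1.0, 1.7, 0.0]
finger_gap: 0.8
grasp_force: 0.0
```

>>> step_arm(
  deltas="3.3 -5.2 -2 0 0 -0.07; 6.7 -10.4 -4 0 0 -0.14; 6.7 -10.4 -8 0 0 -0.14; 6.7 -10.4 -11 0 0 -0.14; 6.7 -10.4 -11 0 0 -0.14; 6.7 -10.4 -11 0 0 -0.14",
)

```text
t: 2.1
eef_pos: [578.1, -101.1, 104.7]
tool_rot: [0.001, 0.669, 0.743, 0.0]
wrist_force: [0.3, -0.5, -0.1]
finger_gap: 0.6
grasp_force: 0.0
```

>>> step_arm(
  deltas="0 0 -3 0 0 0; 0 0 -5.6 0 0 0; 0 0 -5.6 0 0 0; -0.1 1 -5.6 0 0 0; -0.2 1.7 -5.6 0 0 0; -0.2 2.2 -5.6 0 0 0; -0.25 2.5 -5.6 0 0 0; -0.25 2.5 -5.6 0 0 0",
)

```text
t: 3.1
eef_pos: [575.2, -75.8, 47.8]
tool_rot: [0.0, 0.669, 0.743, 0.0]
wrist_force: [-0.5, 0.7, -0.8]
finger_gap: 0.5
grasp_force: 0.0
```

>>> step_arm(
  deltas="-0.1 1 0 0 0 0; -0.2 2 0 0 0 0; -0.3 3 0 0 0 0; -0.4 4 0 0 0 0; -0.5 5 0 0 0 0; -0.6 6 0 0 0 0; -0.7 7 0 0 0 0; -0.75 7.5 0 0 0 0; -0.8 7.8 0 0 0 0; -0.8 7.8 0 0 0 0",
)

```text
t: 4.35
eef_pos: [566.9, 2.4, 47.3]
tool_rot: [-0.0, 0.669, 0.743, 0.0]
wrist_force: [0.4, -1.1, -0.5]
finger_gap: 0.7
grasp_force: 0.0
```

```bash
cat > carr.py <<'E'
from h import *
import sys
c0=np.array([559.8,62.4]); yaw=np.deg2rad(5.9)
R=np.array([[np.cos(yaw),-np.sin(yaw)],[np.sin(yaw),np.cos(yaw)]])
print("tcp rail",(bot.sense()["eef_pos"][:2]-c0)@R, bot.sense()["wrist_force"])
for n in("top","scene"):
    s,c=grab(n); V=pts(c); L=(V[...,:2]-c0)@R; save(c,n+sys.argv[1]+".png"); np.savez(n+sys.argv[1]+".npz",W=V,**c)
    m=(abs(L[...,1]-230)<32)&(abs(L[...,0])<33)&(V[...,2]>56)&(V[...,2]<90)
    q=np.c_[L[m],V[m][:,2]]; 
    print(n,"plateL",len(q),np.percentile(q,[3,50,97],axis=0).round(1).tolist())
    # plate top edge: x'd centre from z>80
    m=(abs(L[...,1]-230)<32)&(abs(L[...,0])<33)&(V[...,2]>80)&(V[...,2]<92); print("top edge",L[m][:,1].mean().round(1))
E
python3 carr.py 2; python3 - <<'E'
from h import *
c0=np.array([559.8,62.4]); yaw=np.deg2rad(5.9)
R=np.array([[np.cos(yaw),-np.sin(yaw)],[np.sin(yaw),np.cos(yaw)]])
for n in("top","scene"):
    V=np.load(n+".npz")["W"];L=(V[...,:2]-c0)@R
    m=(abs(L[...,1]-130)<32)&(abs(L[...,0])<33)&(V[...,2]>80)&(V[...,2]<92); print("before",L[m][:,1].mean().round(1))
E
```

```text
tcp rail [  0.8933341  -60.37213589] [ 0.35339184 -1.05592234 -0.48595798]
top plateL 105 [[-32.0, 210.0, 60.5], [-2.9, 212.3, 84.6], [28.9, 218.1, 88.9]]
top edge 214.0
scene plateL 181 [[-29.9, 207.0, 57.3], [3.3, 209.8, 74.4], [32.2, 215.4, 88.3]]
top edge 210.8
before 131.8
before 129.2
```

>>> step_arm(
  deltas="-0.1 0.6 0 0 0 0; -0.1 1.1 0 0 0 0; -0.15 1.4 0 0 0 0; -0.15 1.4 0 0 0 0",
)

```text
t: 4.95
eef_pos: [566.0, 10.0, 47.5]
tool_rot: [0.004, 0.67, 0.742, -0.004]
wrist_force: [0.3, -15.7, -1.5]
finger_gap: 0.4
grasp_force: 7.8
```

>>> step_arm(
  deltas="-0.01 0.1 0 0 0 0; -0.02 0.2 0 0 0 0; -0.02 0.2 0 0 0 0",
)

```text
t: 5.32
eef_pos: [565.9, 10.0, 47.5]
tool_rot: [0.005, 0.67, 0.742, -0.005]
wrist_force: [1.3, -19.9, -0.8]
finger_gap: 0.6
grasp_force: 9.9
```

>>> step_arm(
  deltas="-0.01 0.1 0 0 0 0; -0.02 0.2 0 0 0 0; -0.02 0.2 0 0 0 0",
)

```text
t: 5.7
eef_pos: [565.8, 11.1, 47.6]
tool_rot: [0.006, 0.67, 0.742, -0.006]
wrist_force: [2.2, -22.1, -1.5]
finger_gap: 0.6
grasp_force: 10.9
```

```bash
python3 carr.py 3
```

```text
tcp rail [  0.73282488 -51.68474893] [  2.19879143 -22.11836591  -1.5102214 ]
top plateL 106 [[-31.9, 218.8, 59.0], [0.3, 220.8, 82.4], [30.2, 227.4, 89.0]]
top edge 222.9
scene plateL 185 [[-30.4, 215.7, 56.7], [3.3, 219.1, 74.3], [31.7, 224.7, 87.7]]
top edge 220.4
```

```bash
python3 - <<'E'
from h import *
a=cv2.imread("pics/scene3.png")[160:290,255:445]; b=cv2.imread("pics/top3.png")[135:215,195:400]
a=cv2.resize(a,(640,400),interpolation=3); b=cv2.resize(b,(640,200),interpolation=3)
cv2.imwrite("pics/crop3.png",np.vstack([a,b]))
E
```

```text
(no output)
```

View pics/crop3.png

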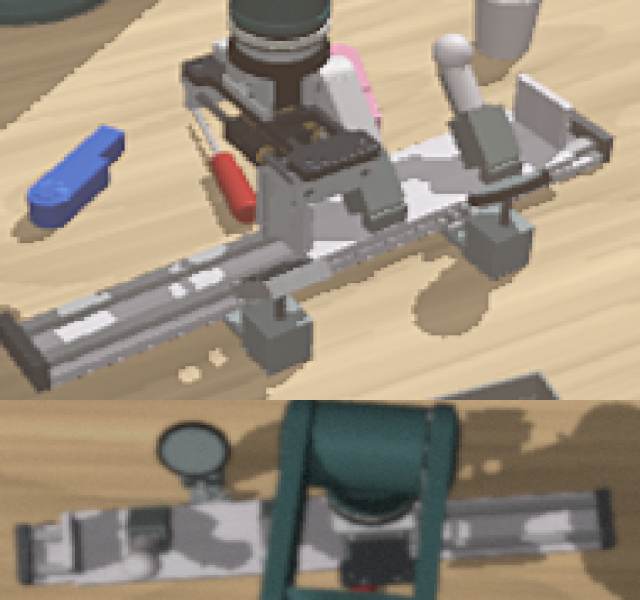

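The carrier stands about 10 mm short of the lens block and nothing is in its way, so the resistance is the detent entry. I'll press on in small steps.

>>> step_arm(
  deltas="-0.01 0.1 0 0 0 0; -0.02 0.2 0 0 0 0; -0.02 0.2 0 0 0 0",
)

```text
t: 6.18
eef_pos: [564.7, 22.3, 47.4]
tool_rot: [-0.001, 0.67, 0.743, 0.0]
wrist_force: [-0.9, -0.5, -0.1]
finger_gap: 0.3
grasp_force: 0.0
```

>>> step_arm(
  deltas="-0.01 0.1 0 0 0 0; -0.02 0.2 0 0 0 0; -0.02 0.2 0 0 0 0",
)

```text
t: 6.55
eef_pos: [564.7, 23.5, 47.5]
tool_rot: [0.0, 0.669, 0.743, -0.0]
wrist_force: [0.3, -3.2, 0.2]
finger_gap: 0.6
grasp_force: 1.9
```

>>> step_arm(
  deltas="0.1 -1 0 0 0 0; 0.3 -2.5 0 0 0 0; 0.3 -2.5 2 0 0 0; 0.3 -2.5 7 0 0 0; 0.3 -2.5 13 0 0 0; 0.3 -2.5 17 0 0 0; 0.3 -2.5 17 0 0 0",
)

```text
t: 7.42
eef_pos: [570.0, -1.9, 222.5]
tool_rot: [0.004, 0.67, 0.743, 0.003]
wrist_force: [0.7, 0.1, -0.4]
finger_gap: 0.6
grasp_force: 0.0
```

```bash
python3 carr.py 4; python3 - <<'E'
from h import *
c0=np.array([559.8,62.4]); yaw=np.deg2rad(5.9)
R=np.array([[np.cos(yaw),-np.sin(yaw)],[np.sin(yaw),np.cos(yaw)]])
for n in("top4","scene4"):
    V=np.load(n+".npz")["W"];L=(V[...,:2]-c0)@R
    for nm,m in (("leg",(abs(L[...,0]+40)<90)&(abs(L[...,1]-42)<30)&(V[...,2]>115)&(V[...,2]<170)),("legknee",(abs(L[...,0]+40)<90)&(abs(L[...,1]-42)<30)&(V[...,2]>150)&(V[...,2]<170)),("stn",(L[...,0]>50)&(L[...,0]<130)&(abs(L[...,1]-100)<40)&(abs(V[...,2]-46)<4))):
        q=np.c_[L[m],V[m][:,2]]; 
        if len(q): print(n,nm,len(q),np.percentile(q,[3,50,97],axis=0).round(1).tolist())
E
```

```text
tcp rail [  3.5638366  -65.00056747] [ 0.69505077  0.10560768 -0.43748817]
top plateL 103 [[-31.2, 230.5, 59.9], [-2.2, 232.4, 82.7], [28.1, 239.5, 89.7]]
top edge 234.9
scene plateL 185 [[-30.0, 227.5, 57.5], [3.7, 230.7, 74.0], [31.2, 236.6, 88.7]]
top edge 231.7
top4 leg 175 [[-64.6, 36.8, 118.3], [-35.1, 49.4, 153.5], [-2.2, 58.6, 163.4]]
top4 legknee 100 [[-64.3, 39.5, 151.0], [-47.5, 50.0, 158.8], [-29.6, 58.6, 163.7]]
top4 stn 21 [[52.1, 85.4, 42.8], [72.3, 98.6, 45.4], [77.1, 123.5, 48.8]]
scene4 leg 373 [[-58.7, 26.6, 116.5], [-28.9, 35.3, 139.4], [-2.0, 55.9, 161.6]]
scene4 legknee 112 [[-59.6, 26.4, 150.4], [-40.0, 39.4, 156.8], [-29.2, 56.3, 162.5]]
scene4 stn 144 [[71.9, 82.5, 42.6], [95.0, 98.4, 46.6], [110.9, 121.6, 49.1]]
```

The carrier clicked in at about rail y 102.8, against about 102 for the lens block. The leg is now at rail y of about 43, so I go above it and open the gripper partway.

>>> step_arm(
  deltas="-0.5 1 0 0 0 0.16; -1 2.1 0 0 0 0.32; -1.5 3.1 0 0 0 0.48; -2 4.2 0 0 0 0.64; -2.5 5.2 0 0 0 0.8; -3 6.3 0 0 0 0.96; -3.5 7.3 0 0 0 1.12; -4 8.4 0 0 0 1.28; -4.5 9.5 0 0 0 1.44; -4.7 10.4 0 0 0 1.57",
  hand=0.35,
)

```text
t: 8.78
eef_pos: [519.3, 103.1, 214.3]
tool_rot: [-0.003, -0.054, 0.999, 0.0]
wrist_force: [0.9, -0.3, 0.0]
finger_gap: 63.3
grasp_force: 0.0
```

>>> step_arm(
  deltas="0 0 -2 0 0 0; 0 0 -2 0 0 0",
)

```text
t: 9.02
eef_pos: [518.5, 102.7, 193.1]
tool_rot: [-0.004, -0.052, 0.999, -0.0]
wrist_force: [0.5, 0.9, -0.1]
finger_gap: 63.5
grasp_force: 0.0
```

```bash
python3 - <<'E'
from h import *
from scipy.spatial.transform import Rotation as Ro
s,c=grab("wrist"); save(c,"w1.png"); T=c["tool_from_camera"]; q=s["tool_rot"]
print(s["eef_pos"],q,s["joints"],s["finger_gap"])
z=c["range_z"];K=c["camera_matrix"];v,u=np.mgrid[:400,:640]
P=np.stack([(u-K[0,2])*z/K[0,0],(v-K[1,2])*z/K[1,1],z],-1)@T[:3,:3].T+T[:3,3]
W=Ro.from_quat(q[[1,2,3,0]]).apply(P.reshape(-1,3)).reshape(P.shape)+s["eef_pos"]; W[z==0]=np.nan
c0=np.array([559.8,62.4]); yaw=np.deg2rad(5.9)
R=np.array([[np.cos(yaw),-np.sin(yaw)],[np.sin(yaw),np.cos(yaw)]])
L=(W[...,:2]-c0)@R
for lo in range(105,170,10):
    m=(abs(L[...,0]+30)<60)&(abs(L[...,1]-43)<28)&(W[...,2]>lo)&(W[...,2]<lo+10)
    if m.sum()>5: print(lo,m.sum(),np.percentile(L[m],[2,50,98],axis=0).round(1).tolist(), np.c_[u[m],v[m]].mean(0).round())
t=(s["eef_pos"][:2]-c0)@R; print("tcp rail",t)
E
```

```text
[518.54382094 102.66408036 193.05949285] [-4.28997562e-03 -5.15798231e-02  9.98659660e-01 -3.48520031e-05] [ 8.80203038e-02  5.09351178e-02  1.44954449e+00  2.43485277e-04
  1.64968987e+00 -1.58596427e+00] 63.502424348364826
105 122 [[-0.6, 29.6], [3.4, 43.0], [6.6, 57.3]] [322. 261.]
115 152 [[-9.5, 29.4], [-4.7, 43.0], [-0.5, 57.5]] [322. 258.]
125 170 [[-17.3, 29.8], [-13.6, 44.6], [-9.0, 57.5]] [323. 253.]
135 301 [[-67.3, 29.4], [-24.0, 43.0], [-17.4, 57.5]] [322. 229.]
145 734 [[-66.6, 28.0], [-62.8, 43.7], [-26.8, 59.3]] [323. 212.]
155 1709 [[-61.6, 29.3], [-50.3, 43.7], [-35.2, 57.7]] [323. 220.]
tcp rail [-36.89879058  44.29162146]
```

View pics/w1.png

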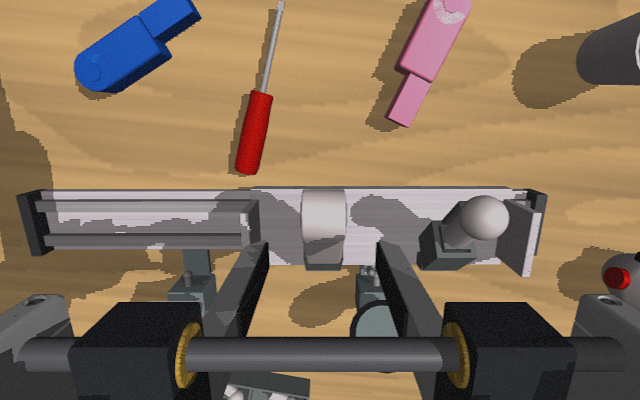

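The wrist view shows the leg's white knee at (323,215), between the open fingers; the blue and pink decoys lie flat on the bench. The leg is centred at rail y 43.5 under the TCP. Next I lower, grip and draw along the axis.

>>> step_arm(
  deltas="0 0 -3 0 0 0; 0 0 -6 0 0 0; 0 0 -7.4 0 0 0; 0 0 -7.4 0 0 0",
)

```text
t: 9.57
eef_pos: [520.2, 102.7, 122.5]
tool_rot: [-0.001, -0.051, 0.999, 0.0]
wrist_force: [0.6, 1.2, 0.8]
finger_gap: 63.6
grasp_force: 0.0
```

>>> step_arm(
  deltas="0 0 0 0 0 0; 0 0 0 0 0 0; 0 0 0 0 0 0; 0 0 0 0 0 0; 0 0 0 0 0 0; 0 0 0 0 0 0",
  hand=-1,
  squeeze=25,
)

```text
t: 10.32
eef_pos: [521.0, 103.1, 124.1]
tool_rot: [0.0, -0.052, 0.999, 0.0]
wrist_force: [-1.4, 0.6, 1.9]
finger_gap: 30.4
grasp_force: 25.0
```

>>> step_arm(
  deltas="-0.32 -0.03 0.38 0 0 0; -0.64 -0.07 0.77 0 0 0; -0.96 -0.1 1.15 0 0 0; -1.28 -0.13 1.53 0 0 0; -1.28 -0.13 1.53 0 0 0",
  squeeze=35,
)

```text
t: 10.95
eef_pos: [507.9, 101.6, 139.8]
tool_rot: [0.0, -0.052, 0.999, -0.0]
wrist_force: [1.4, 0.8, 3.2]
finger_gap: 29.8
grasp_force: 35.0
```

>>> step_arm(
  deltas="-0.64 -0.07 0.77 0 0 0; -1.28 -0.13 1.53 0 0 0; -1.92 -0.2 2.3 0 0 0; -2.56 -0.26 3.06 0 0 0; -3.2 -0.33 3.83 0 0 0; -3.2 -0.33 3.83 0 0 0",
)

```text
t: 11.7
eef_pos: [475.4, 98.2, 178.4]
tool_rot: [0.0, -0.052, 0.999, -0.0]
wrist_force: [2.3, 0.5, 3.9]
finger_gap: 30.1
grasp_force: 35.0
```

>>> step_arm(
  deltas="0 0 3 0 0 0; 0 0 6 0 0 0; 0 0 9 0 0 0; 0 0 9 0 0 0",
)

```text
t: 12.2
eef_pos: [475.4, 98.3, 268.1]
tool_rot: [-0.0, -0.052, 0.999, -0.0]
wrist_force: [-0.5, -0.5, -1.3]
finger_gap: 30.2
grasp_force: 35.0
```

>>> step_arm(
  deltas="0 0 0 0.015 -0.14 0; 0 0 0 0.03 -0.28 0; 0 0 0 0.045 -0.42 0; 0 0 0 0.06 -0.56 0; 0 0 0 0.075 -0.7 0; 0 0 0 0.083 -0.8 0; 0 0 0 0.09 -0.868 0; 0 0 0 0.09 -0.868 0; 0 0 0 0.09 -0.868 0",
)

```text
t: 13.32
eef_pos: [475.5, 98.3, 265.4]
tool_rot: [0.42, -0.047, 0.906, 0.022]
wrist_force: [-0.1, 0.8, -1.4]
finger_gap: 29.5
grasp_force: 35.0
```

```bash
python3 carr.py 5; python3 - <<'E'
from h import *
print(bot.sense()["joints"])
a=cv2.imread("pics/scene5.png")[90:290,220:460]
cv2.imwrite("pics/crop5.png",cv2.resize(a,(720,600),interpolation=3))
D=np.load("scene5.npz");V=D["W"];f=D["frame"].astype(int)
m=(V[...,2]>215)&(V[...,2]<310)&(abs(V[...,1]-98)<22)&(f.min(-1)>130)&(V[...,0]<640)&(V[...,0]>330)
m[:, :]&=True
k,l,st,ce=cv2.connectedComponentsWithStats(m.astype(np.uint8)); i=1+st[1:,4].argmax(); q=V[l==i]
print(len(q),st[i],q.min(0),q.max(0)); 
U,S,Vt=np.linalg.svd(q-q.mean(0),full_matrices=False); print(S,Vt)
E
```

```text
tcp rail [-80.12601176  44.33652947] [-0.05463322  0.84890542 -1.41698978]
top plateL 100 [[-31.6, 230.7, 58.4], [1.5, 233.0, 83.7], [29.5, 239.1, 89.1]]
top edge 234.9
scene plateL 183 [[-30.3, 227.9, 57.4], [2.3, 230.7, 75.1], [31.6, 236.9, 88.1]]
top edge 232.2
[ 0.06723106 -0.70219313  2.08947554  0.03576664  0.88386029 -1.61658876]
244 [340 117  25  25 244] [438.27323346  76.28842608 270.52496623] [523.9895022  119.86097572 308.38986193]
[373.17138254 188.10330277  71.73100447] [[ 0.977173   -0.16055009 -0.13912799]
 [ 0.18616279  0.96263411  0.19666975]
 [-0.102354    0.21808083 -0.97054851]]
```

View pics/crop5.png

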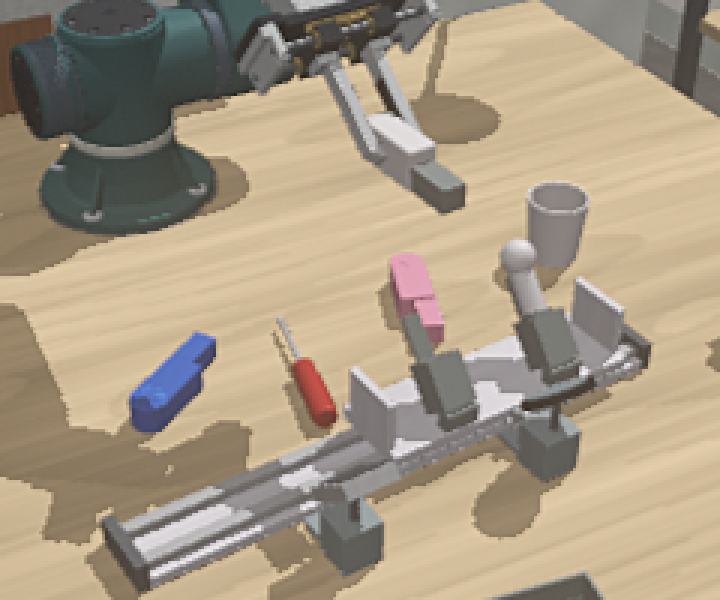

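The leg is held with its stub pointing forward at crop (440,185). The carrier and the forearm are still in place. One check of its levelness before handing in.

```bash
python3 - <<'E'
from h import *
D=np.load("scene5.npz");V=D["W"]
c0=np.array([559.8,62.4]); yaw=np.deg2rad(5.9)
R=np.array([[np.cos(yaw),-np.sin(yaw)],[np.sin(yaw),np.cos(yaw)]])
L=(V[...,:2]-c0)@R
v,u=np.mgrid[:400,:640]
m=(u>335)&(u<378)&(v>120)&(v<162)&(V[...,2]>200)&(abs(L[...,1]-44)<22)
x=L[m][:,0];z=V[m][:,2]
for a in range(-130,60,10):
    k=(x>=a)&(x<a+10)
    if k.sum()>3: print(a,k.sum(),np.percentile(z[k],[5,50,95]).round(1))
print(bot.sense()["qd"].round(4))
E
```

```text
-120 15 [276.5 296.2 307.5]
-110 39 [286.4 293.5 303. ]
-100 46 [285.4 289.5 298.1]
-90 43 [279.2 286.5 289.4]
-80 52 [255.  283.5 288.5]
-70 48 [256.1 282.7 288.3]
-60 52 [253.8 281.8 288.3]
-50 50 [258.7 282.8 288.4]
-40 92 [256.5 276.9 288.2]
-30 45 [252.7 272.2 274.6]
-20 35 [253.4 271.5 275.2]
-10 42 [253.3 271.5 274.3]
0 66 [252.1 266.  274.1]
10 34 [252.4 262.5 273.9]
[ 0.0012 -0.0001 -0.0094  0.0011 -0.0047  0.0003]
```

The top faces are flat at 288 mm (shin) and 274 mm (stub), so the leg is level at about 262 mm.

>>> step_arm(
  deltas="0 0 0 0 0 0; 0 0 0 0 0 0; 0 0 0 0 0 0; 0 0 0 0 0 0",
)

```text
t: 13.92
eef_pos: [476.0, 98.3, 267.1]
tool_rot: [0.422, -0.047, 0.905, 0.022]
wrist_force: [-0.1, -0.1, -1.2]
finger_gap: 29.7
grasp_force: 35.0
```

```bash
python3 -c "
from station import bot
print(bot.hand_in())"
```

```text
the job is handed in; nothing more can be done
None
```

I handed the job in at about 14 s (no verdict was returned): the carrier is clicked into the lens station, the leg is held still and level about 26 cm above the bench, and the forearm is still in its nest.

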